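# Find the box cover that rocks and hold it flush

### The job

One of the four round steel covers on the grey wiring enclosure has not clipped in: it rocks when you press it near its edge, while the other three are firm. Press the covers near the edge, one after another, until you find the one that rocks; then press that one down at its middle until it lies flush all round, and finish still holding it down flush with the fingertips, because its gasket lifts it again when you let go. Leave the screwdriver, the lamp and the plug where they lie.

Things in the scene. Friction and masses are not known exactly. Their poses are not given: they have to be found in the camera images.
- enclosure: The fixed grey sheet-steel wiring enclosure, a low box 200 mm (its x) by 460 mm (its y) by 50 mm high, lying flat on the work surface, turned by up to 20 degrees. Origin at the centre of its underside, z up. On its flat top stands a row of four identical round boxes along its y axis, 100 mm apart.
- slot0 (a point): Centre line of the first round box (lowest y in the enclosure's frame), at the level of the enclosure's top face, 50 mm above the work surface. Box 86 mm across; its aluminium rim stands 15 to 20 mm above this point, differently for each box. In the rim lies a plain brushed-steel disc cover, 72 mm across, 5 mm thick: if firm, rigid and flush with the rim; if loose, 4 mm proud of it.
- slot1 (a point): Centre line of the second round box, at the level of the enclosure's top face, 50 mm above the work surface. Box 86 mm across; its aluminium rim stands 15 to 20 mm above this point, differently for each box. In the rim lies a plain brushed-steel disc cover, 72 mm across, 5 mm thick: if firm, rigid and flush with the rim; if loose, 4 mm proud of it.
- slot2 (a point): Centre line of the third round box, at the level of the enclosure's top face, 50 mm above the work surface. Box 86 mm across; its aluminium rim stands 15 to 20 mm above this point, differently for each box. In the rim lies a plain brushed-steel disc cover, 72 mm across, 5 mm thick: if firm, rigid and flush with the rim; if loose, 4 mm proud of it.
- slot3 (a point): Centre line of the fourth round box (highest y in the enclosure's frame), at the level of the enclosure's top face, 50 mm above the work surface. Box 86 mm across; its aluminium rim stands 15 to 20 mm above this point, differently for each box. In the rim lies a plain brushed-steel disc cover, 72 mm across, 5 mm thick: if firm, rigid and flush with the rim; if loose, 4 mm proud of it.
- seat (a joint): How far the centre of the loose cover (in any of the four places) has sunk, in m: 0 standing 4 mm proud of its rim (untouched), 0.004 flush. Pressed at its centre it starts to sink at about 2 N, is flush at about 6 N and is rigid from there; let go, its gasket springs it up again.
- rock_x (a joint): Tip of the loose cover about one level axis through its centre, in rad; 0 is level. Pressed near its edge with 1 to 2 N the cover tips by up to about 0.11 rad, the pressed edge going down 4 mm; it springs back to level when let go. Which way this axis lies varies.
- rock_y (a joint): Tip of the loose cover about the other level axis, at right angles to the first, in rad; 0 is level, springs back to level when let go.
- driver: A loose screwdriver 190 mm long lying on the work surface just beyond the enclosure, along its far side; not to be moved.
- lamp: A loose round steel puck lamp, 52 mm across and 26 mm high, standing on the enclosure's top along its edge on the robot's side, about 92 mm from the line of the covers' centres; origin at the centre of its underside; not to be moved.
- plug: A loose black plastic plug, 28 mm across its flange and 22 mm high, standing on the enclosure's top near its edge on the robot's side, about 95 mm from the line of the covers' centres; origin at the centre of its underside; not to be moved.

How it is judged:
By the outcome, as a careful person would: the job done as asked, in the order asked, and still so for the second after the job is handed in, while the arm keeps its last pose, push and grip.
It also fails if it takes over 48 s, if anything falls off the work surface, if the arm or the gripper's body presses on something with over 40 N, if the wrist force passes 120 N, or if a joint passes its speed limit or range.

### The arm

A 6-joint arm with a two-finger parallel gripper is mounted at the origin on the work surface. World frame = base frame: x ahead of the robot, y to its left, z up, the work surface at z = 0. Lengths are in mm, angles in degrees, forces in N, time in s.
With the tool pointing down it reaches from about 300 to 850 mm from the base axis. Payload 4.2 kg.
Tool frame: the origin (TCP) lies at the very end of the fingers, on their centre line; the grasp point (between the pads) lies 19 mm behind it; z points along the fingers, y is the line along which they close (so a half turn about z gives the same grasp; the last joint's range is limited). The gripper opens to 91 mm and grips with 3 to 60 N. Pads are 32 mm wide; open, the fingers measure 118 mm over their backs; the gripper's body (76 mm by 178 mm) begins 60 mm behind the grasp point.
Start: joints at [-70.245, 18.312, 89.639, -0, 72.044, -1.146], TCP at [205.143, -537.178, 213.976] pointing down, gripper open.
Joint ranges: [-177.97, 177.97], [-48.28, 115.42], [12.27, 149.76], [-77.06, 257.06], [2.81, 150.46], [-146.56, 146.56]. Speed limits (degrees/s): [147.25, 147.25, 180, 180, 180, 180].

### API

Orientations are given as [roll, pitch, yaw] about the fixed x, y, z axes, in that order (R = Rz(yaw) Ry(pitch) Rx(roll)).
In Python, from workcell import * gives the robot as it stands.
- The arm moves only by the tool move_arm, never from a script. Its argument "motion" is a list of rows, each a list of 3 entries, a list of its own where there are three numbers: the finger opening in mm, from 0 to 91.2, then the shift along the world's x, y, z in units of 25 mm (1.0 is 25 mm), then the turn, a rotation vector about the world's x, y, z in units of 4 degrees (1.0 is 4 degrees). In form: [[grip, [x, y, z], [ax, ay, az]], ...]. A call has 1 to 20 rows; each row shifts and turns the commanded pose from where the row before left it; what a row does not reach is not made up. A row lasts 1/12 s, in which the tool goes at most 41.7 mm and 7.16 degrees, less where a joint would pass 70% of its speed; a pose out of reach is approached as far as the arm can. A call with a number of a shift or a turn outside -1 to 1 is refused whole. A call with a gripper value outside its range is refused whole. The fingers move at their own pace and stop on an object; "grip_force" is the grip in N (left out, the last holds). Time passes only in rows, so rows that do not move let the fingers close. It gives the time, the measured TCP pose, the force, the opening and the grip force at its end, in the units of the state.
- state(): the state, without advancing time (a new reading comes with each control period).
- grab_frame(name): name is "scene" or "top" or "wrist"; returns the picture (420x560x3 uint8, blue, green, red); there is no depth.
- camera_info(name): a dict with "fx", "fy", "cx", "cy" (pixels), "k1" (the pictures are not rectified: a ray, as slopes to the right and down, at radius r is drawn at 1 + k1 r^2 times it, then the intrinsics apply), "rvec" (rotation vector, rad) and "tvec" (3), from world to camera coordinates, as OpenCV has them. Camera axes: x right, y down, z forward; pixel columns grow to the right and rows downward; lengths in mm; the calibration is good to about 2 mm. A picture is of the moment at which its call begins: read the wrist's pose just before it. camera_info takes no time and is no camera call; for the wrist camera it gives the pose at the moment of the call.
- job_done(): hands the job in; it is judged then, once.
The state is a dict: "time_s": time; "qpos": joint angles; "qvel": joint speeds; "effort": joint torques, N m; "ee_pos": TCP position; "ee_rot": TCP orientation; "force": force on the tool from outside, world axes, zero at the start; "torque": the same for the moment, N m; "gripper_width": finger opening in mm; "gripper_force": force on a finger pad.
Only numpy, scipy, OpenCV 4.12 (cv2) and the standard library are available. Lean on these libraries where they do the work, as an engineer would, in place of code of your own. Each camera call takes 0.05 s, during which the arm holds its last target. There are 200 camera calls.

## Working session

There is one attempt and no reset: what is moved stays moved. The work goes in short steps, Python scripts to look and compute and a tool call to move; the robot and the scene stay as the last step left them, time stands still between calls to the robot, and variables do not carry over. Pictures are saved under pics/ and viewed, at most 10 in all, crops included, and the job is handed in when it is done.

Besides the shell and the picture viewer there is one more tool, called in YAML: its name, and indented under it one key for each argument. move_arm: Moves the arm, as the interface text tells. Shifts and turns lie within -1 to 1; 1 stands for 25 mm of shift or 4 degrees of turn. Its arguments: {"type":"object","properties":{"motion":{"type":"array","items":{"type":"array"}},"grip_force":{"type":"number"}},"required":["motion"]}

```bash
ls; mkdir -p pics; python3 - <<'E'
from workcell import *
import cv2
s=state();print(s)
for n in("top","scene"):
    cv2.imwrite(f"pics/{n}0.png",grab_frame(n));print(camera_info(n))
E
```

```text
pics
{'time_s': 0.0, 'qpos': array([-7.02457895e+01,  1.83504862e+01,  8.97064577e+01, -1.34269729e-03,
        7.20417696e+01, -1.14700052e+00]), 'qvel': array([ 0.11695109, -0.05233295, -0.05039929,  0.00812514, -0.00748084,
        0.01750126]), 'effort': array([-1.24298440e-03, -4.12459016e+01, -2.31975031e+01,  7.26688164e-02,
        4.58848535e-02, -1.73634344e-04]), 'ee_pos': array([ 204.95147072, -536.70230429,  213.13149111]), 'ee_rot': array([-1.79901281e+02, -6.99694346e-04,  2.09016255e+01]), 'force': array([-0.22525144, -0.61846905,  0.21858271]), 'torque': array([0.02337121, 0.02171581, 0.03644661]), 'gripper_force': 0.0, 'gripper_width': 91.23015170875112}
{'fx': 469.3147469751731, 'fy': 469.3147469751731, 'cx': 277.0457371293553, 'cy': 209.06501323594702, 'k1': -0.10452826112717503, 'rvec': array([ 2.06636741, -2.14542931,  0.22870071]), 'tvec': array([ 58.59325723, 597.16771996, 882.40022886])}
{'fx': 545.5486512161544, 'fy': 545.5486512161544, 'cx': 275.5861332651708, 'cy': 209.52915196445025, 'k1': 0.05649032145419077, 'rvec': array([ 1.35136691,  2.47334326, -0.63926438]), 'tvec': array([ 277.47269063, -433.22593319, 1276.30582019])}
```

View pics/top0.png

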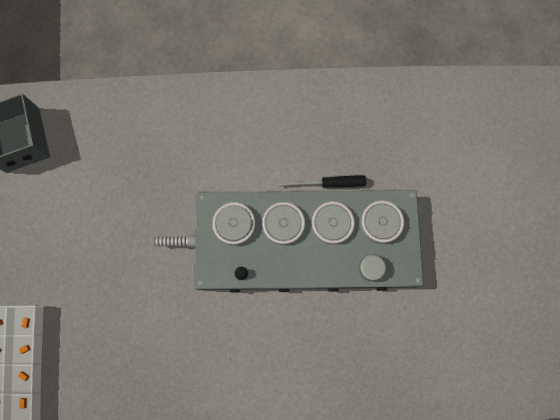

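View pics/scene0.png

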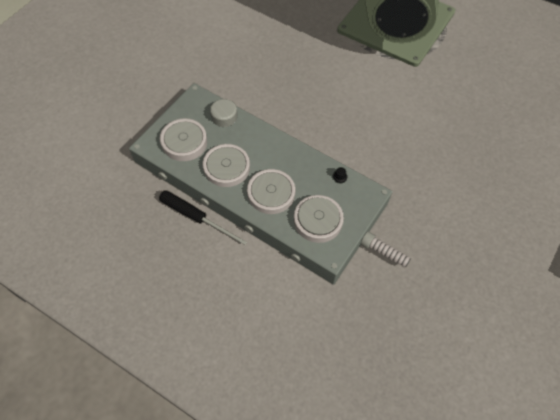

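The top view shows covers at about (233,223), (284,223), (333,222) and (383,221), the lamp at (373,267) and the plug at (241,273). In the scene view the covers are at (183,137), (226,164), (271,190) and (319,217), in reverse order. The far side has the screwdriver.

```bash
cat > h.py <<'E'
import cv2, numpy as np
from workcell import *
def ray(ci,p):
    q=np.array([(p[0]-ci["cx"])/ci["fx"],(p[1]-ci["cy"])/ci["fy"]]);u=q.copy()
    for _ in range(20): u=q/(1+ci["k1"]*(u@u))
    R,_=cv2.Rodrigues(ci["rvec"]); t=np.ravel(ci["tvec"])
    return -R.T@t, R.T@np.array([*u,1.])
def onz(ci,p,z):
    o,d=ray(ci,p); return o+d*(z-o[2])/d[2]
def tri(a,b):
    A=np.zeros((3,3));B=np.zeros(3)
    for o,d in(a,b):
        d=d/np.linalg.norm(d);M=np.eye(3)-np.outer(d,d);A+=M;B+=M@o
    return np.linalg.solve(A,B)
E
python3 - <<'E'
from h import *
ct,cs=camera_info("top"),camera_info("scene")
g=cv2.cvtColor(cv2.imread("pics/top0.png"),cv2.COLOR_BGR2GRAY)
c=cv2.HoughCircles(cv2.GaussianBlur(cv2.resize(g,None,fx=2,fy=2),(5,5),0),cv2.HOUGH_GRADIENT,2,80,param1=120,param2=40,minRadius=36,maxRadius=48)
print(c/2 if c is not None else None)
T=[(233,223),(284,223),(333,222),(383,221)];S=[(319,215),(271,189),(226,163),(183,137)]
for a,b in zip(T,S):print(onz(ct,a,68),tri(ray(ct,a),ray(cs,b)))
for n,p,z in(("lamp",(373,267),76),("plug",(241,273),72),("corners",(199,192),50),("",(416,191),50),("",(423,287),50),("",(195,289),50)):print(n,onz(ct,p,z))
E
```

```text
[[[233.5 222.5  18.5]
  [332.5 221.5  21. ]
  [382.5 220.5  18.5]
  [290.5 224.5  20.1]]]
[573.13413742 125.37080244  68.        ] [572.31269694 124.65593227  72.82834485]
[569.28555265  23.30501186  68.        ] [569.60103891  23.58145705  65.55601955]
[567.5572135  -74.86409145  68.        ] [567.86658322 -75.12896395  66.58251066]
[ 565.66896108 -175.82106802   68.        ] [ 565.27328473 -175.23966775   69.52770945]
lamp [ 473.68882588 -146.7419753    76.        ]
plug [472.44559978 111.18504022  72.        ]
corners [644.76175844 196.75352269  50.        ]
 [ 629.84799802 -255.11335084   50.        ]
 [ 431.45608252 -250.08655494   50.        ]
 [445.58942279 205.43833926  50.        ]
```

move_arm:
  motion:
    - [0,[0.74,0.72,-0.2],[0,0,-0.28]]
    - [0,[0.74,0.72,-0.2],[0,0,-0.28]]
    - [0,[0.74,0.72,-0.2],[0,0,-0.28]]
    - [0,[0.74,0.72,-0.2],[0,0,-0.28]]
    - [0,[0.74,0.72,-0.2],[0,0,-0.28]]
    - [0,[0.74,0.72,-0.2],[0,0,-0.28]]
    - [0,[0.74,0.72,-0.2],[0,0,-0.28]]
    - [0,[0.74,0.72,-0.2],[0,0,-0.28]]
    - [0,[0.74,0.72,-0.2],[0,0,-0.28]]
    - [0,[0.74,0.72,-0.2],[0,0,-0.28]]
    - [0,[0.74,0.72,-0.2],[0,0,-0.28]]
    - [0,[0.74,0.72,-0.2],[0,0,-0.28]]
    - [0,[0.74,0.72,-0.2],[0,0,-0.28]]
    - [0,[0.74,0.72,-0.2],[0,0,-0.28]]
    - [0,[0.74,0.72,-0.2],[0,0,-0.28]]
    - [0,[0.74,0.72,-0.2],[0,0,-0.28]]
    - [0,[0.74,0.72,-0.2],[0,0,-0.28]]
    - [0,[0.74,0.72,-0.2],[0,0,-0.28]]
    - [0,[0.74,0.72,-0.2],[0,0,-0.28]]
    - [0,[0,0,0],[0,0,0]]

```text
time_s: 1.77
ee_pos: [558.9, -192.0, 117.5]
ee_rot: [-179.9, 0.0, -0.2]
force: [0.2, 0.2, 0.3]
gripper_width: 0.7
gripper_force: 0.0
```

move_arm:
  motion:
    - [0,[0.37,0.33,-0.4],[0,0.75,0]]
    - [0,[0.37,0.33,-0.4],[0,0.75,0]]
    - [0,[0,0,-0.4],[0,0.75,0]]
    - [0,[0,0,-0.1],[0,0.75,0]]
    - [0,[0,0,0],[0,0,0]]
    - [0,[0,0,0],[0,0,0]]
    - [0,[0,0,0],[0,0,0]]

```text
time_s: 2.35
ee_pos: [574.6, -179.0, 86.7]
ee_rot: [179.9, 12.0, -0.4]
force: [0.2, 0.4, 0.5]
gripper_width: 0.9
gripper_force: 0.0
```

```bash
python3 - <<'E'
from h import *
s=state();print(s["force"],s["ee_pos"],s["ee_rot"])
a=grab_frame("wrist");b=grab_frame("top")[150:310,150:450]
b=cv2.resize(b,(560,299));cv2.imwrite("pics/w1.png",np.vstack([cv2.resize(a,(400,300),interpolation=3) if 0 else a[:300],b]))
E
```

```text
[0.17269141 0.39050725 0.54635173] [ 574.6126519  -178.99994465   86.67388331] [179.91492992  11.967685    -0.40536201]
```

View pics/w1.png

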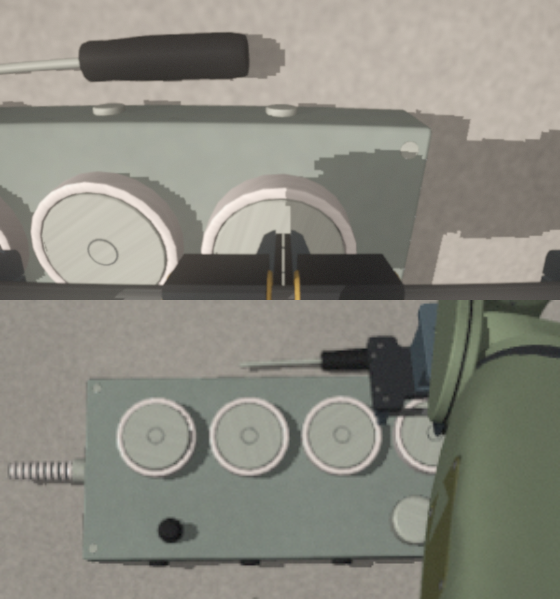

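The wrist view shows the closed fingertips at about (283,240), over the far half of the first cover. The cover's rim runs from (203,250) to (355,250). I'll descend in small steps.

move_arm:
  motion:
    - [0,[0.16,0.14,-0.2],[0,0,0]]
    - [0,[0,0,-0.16],[0,0,0]]
    - [0,[0,0,0],[0,0,0]]
    - [0,[0,0,0],[0,0,0]]

```text
time_s: 2.78
ee_pos: [578.8, -175.1, 77.2]
ee_rot: [179.9, 12.0, -0.4]
force: [0.2, -0.2, -1.0]
gripper_width: 0.6
gripper_force: 0.0
```

move_arm:
  motion:
    - [0,[0,0,-0.04],[0,0,0]]
    - [0,[0,0,-0.04],[0,0,0]]
    - [0,[0,0,0],[0,0,0]]

```text
time_s: 3.03
ee_pos: [579.0, -175.2, 75.3]
ee_rot: [179.9, 12.0, -0.4]
force: [0.1, 1.0, -1.4]
gripper_width: 0.7
gripper_force: 0.0
```

move_arm:
  motion:
    - [0,[0,0,-0.04],[0,0,0]]
    - [0,[0,0,0],[0,0,0]]

```text
time_s: 3.2
ee_pos: [579.1, -175.2, 74.3]
ee_rot: [179.9, 12.0, -0.4]
force: [-0.3, 0.7, 0.2]
gripper_width: 0.6
gripper_force: 0.0
```

move_arm:
  motion:
    - [0,[0,0,-0.04],[0,0,0]]
    - [0,[0,0,0],[0,0,0]]

```text
time_s: 3.37
ee_pos: [579.2, -175.2, 73.4]
ee_rot: [179.9, 12.0, -0.4]
force: [0.9, -0.3, 0.5]
gripper_width: 0.1
gripper_force: 0.2
```

move_arm:
  motion:
    - [0,[0,0,-0.04],[0,0,0]]
    - [0,[0,0,0],[0,0,0]]

```text
time_s: 3.53
ee_pos: [579.3, -175.2, 73.1]
ee_rot: [179.9, 12.0, -0.4]
force: [-0.9, -0.7, 3.7]
gripper_width: 0.8
gripper_force: 1.5
```

move_arm:
  motion:
    - [0,[0,0,-0.04],[0,0,0]]
    - [0,[0,0,0],[0,0,0]]

```text
time_s: 3.7
ee_pos: [579.3, -175.2, 72.9]
ee_rot: [179.9, 12.0, -0.4]
force: [-0.8, 0.5, 8.0]
gripper_width: 0.2
gripper_force: 3.8
```

move_arm:
  motion:
    - [0,[0,0,-0.04],[0,0,0]]
    - [0,[0,0,0],[0,0,0]]

```text
time_s: 3.87
ee_pos: [579.3, -175.3, 72.8]
ee_rot: [179.9, 11.9, -0.4]
force: [-1.9, 1.1, 11.2]
gripper_width: -0.1
gripper_force: 5.8
```

move_arm:
  motion:
    - [0,[0,0,0.14],[0,0,0]]
    - [0,[0,0,0],[0,0,0]]
    - [0,[0,0,0],[0,0,0]]

```text
time_s: 4.12
ee_pos: [579.1, -175.1, 73.8]
ee_rot: [179.9, 12.0, -0.4]
force: [0.1, 0.0, -0.5]
gripper_width: 0.5
gripper_force: 0.0
```

```bash
cat > avg.py <<'E'
from h import *
f=[];z=[]
for _ in range(8):
    s=state();f.append(s["force"]);z.append(s["ee_pos"]);grab_frame("wrist")
print(np.mean(f,0),np.std(f,0),np.mean(z,0))
E
python3 avg.py
```

```text
[ 0.01452842 -0.07421333 -0.01157476] [0.22723831 0.45041546 0.4600444 ] [ 578.98384497 -175.13284914   73.55164564]
```

move_arm:
  motion:
    - [0,[0,0,0.2],[0,0,0]]
    - [0,[0,0,0.2],[0,0,0]]
    - [0,[0,0,0],[0,0,0]]
    - [0,[0,0,0],[0,0,0]]

```text
time_s: 4.85
ee_pos: [579.5, -175.3, 84.6]
ee_rot: [179.9, 11.9, -0.4]
force: [-0.5, 0.7, -0.1]
gripper_width: 0.2
gripper_force: 0.0
```

```bash
python3 avg.py
```

```text
[-0.25937107  0.22599603  0.44453106] [0.49496904 0.42666406 0.37593795] [ 579.14165536 -175.18145175   84.05574712]
```

First cover (y≈-175) is firm. On to the next one.

move_arm:
  motion:
    - [0,[0.1,1,0],[0,0,0]]
    - [0,[0,1,0],[0,0,0]]
    - [0,[0,1,0],[0,0,0]]
    - [0,[0,1,-0.04],[0,0,0]]
    - [0,[0,0,-0.2],[0,0,0]]
    - [0,[0,0,-0.1],[0,0,0]]
    - [0,[0,0,0],[0,0,0]]
    - [0,[0,0,0],[0,0,0]]
    - [0,[0,0,0],[0,0,0]]

```text
time_s: 6.0
ee_pos: [581.7, -76.2, 75.5]
ee_rot: [179.9, 12.0, -0.5]
force: [-0.6, 0.6, -0.0]
gripper_width: 0.6
gripper_force: 0.0
```

move_arm:
  motion:
    - [0,[0,0,-0.06],[0,0,0]]
    - [0,[0,0,0],[0,0,0]]
    - [0,[0,0,0],[0,0,0]]

```text
time_s: 6.25
ee_pos: [581.6, -75.6, 73.9]
ee_rot: [179.9, 12.0, -0.4]
force: [0.4, 0.4, 0.4]
gripper_width: 0.4
gripper_force: 0.0
```

```bash
python3 avg.py
```

```text
[-0.14504053 -0.06669502 -0.04633311] [0.37849784 0.32207001 0.38422871] [581.65807695 -75.33692497  74.0113397 ]
```

move_arm:
  motion:
    - [0,[0,0,-0.06],[0,0,0]]
    - [0,[0,0,0],[0,0,0]]

```text
time_s: 6.82
ee_pos: [581.5, -75.1, 72.2]
ee_rot: [179.9, 12.0, -0.4]
force: [-0.4, -0.1, 0.1]
gripper_width: 0.8
gripper_force: 0.0
```

move_arm:
  motion:
    - [0,[0,0,-0.06],[0,0,0]]
    - [0,[0,0,0],[0,0,0]]

```text
time_s: 6.98
ee_pos: [581.5, -75.1, 70.7]
ee_rot: [179.9, 12.0, -0.4]
force: [-0.7, 0.1, -0.3]
gripper_width: 0.8
gripper_force: 0.0
```

```bash
python3 avg.py
```

```text
[ 0.05919663  0.05023121 -0.27968779] [0.50138918 0.39271961 0.26408786] [581.60455985 -75.16932869  70.89011887]
```

move_arm:
  motion:
    - [0,[0,0,-0.06],[0,0,0]]
    - [0,[0,0,0],[0,0,0]]

```text
time_s: 7.55
ee_pos: [581.8, -75.2, 69.4]
ee_rot: [179.9, 12.0, -0.4]
force: [0.5, 0.0, 1.4]
gripper_width: 0.2
gripper_force: 0.4
```

move_arm:
  motion:
    - [0,[0,0,-0.06],[0,0,0]]
    - [0,[0,0,0],[0,0,0]]

```text
time_s: 7.72
ee_pos: [581.9, -75.2, 69.1]
ee_rot: [179.9, 12.0, -0.4]
force: [-1.0, -0.3, 6.2]
gripper_width: 0.2
gripper_force: 2.7
```

move_arm:
  motion:
    - [0,[0,0,-0.06],[0,0,0]]
    - [0,[0,0,0],[0,0,0]]
    - [0,[0,0,0],[0,0,0]]

```text
time_s: 7.97
ee_pos: [581.9, -75.2, 68.8]
ee_rot: [179.9, 11.9, -0.4]
force: [-2.0, 0.3, 12.9]
gripper_width: 0.4
gripper_force: 6.0
```

Second (y≈-75) is firm. Third:

move_arm:
  motion:
    - [0,[0,0,0.4],[0,0,0]]
    - [0,[0,0,0.36],[0,0,0]]
    - [0,[0.1,1,0],[0,0,0]]
    - [0,[0,1,0],[0,0,0]]
    - [0,[0,1,0],[0,0,0]]
    - [0,[0,1,-0.04],[0,0,0]]
    - [0,[0,0,-0.2],[0,0,0]]
    - [0,[0,0,-0.06],[0,0,0]]
    - [0,[0,0,0],[0,0,0]]
    - [0,[0,0,0],[0,0,0]]
    - [0,[0,0,0],[0,0,0]]

```text
time_s: 8.88
ee_pos: [584.3, 23.8, 78.1]
ee_rot: [179.9, 12.0, -0.5]
force: [0.3, -0.1, -0.6]
gripper_width: 0.2
gripper_force: 0.0
```

move_arm:
  motion:
    - [0,[0,0,-0.06],[0,0,0]]
    - [0,[0,0,0],[0,0,0]]

```text
time_s: 9.05
ee_pos: [584.1, 24.1, 76.4]
ee_rot: [179.9, 12.0, -0.4]
force: [-0.5, 0.3, 0.6]
gripper_width: 0.7
gripper_force: 0.0
```

```bash
python3 avg.py
```

```text
[-0.18788334  0.1544608   0.22287224] [0.34808385 0.71134888 0.50201491] [584.14605649  24.52497472  76.47952194]
```

move_arm:
  motion:
    - [0,[0,0,-0.06],[0,0,0]]
    - [0,[0,0,0],[0,0,0]]

```text
time_s: 9.62
ee_pos: [584.0, 24.9, 74.7]
ee_rot: [179.9, 12.0, -0.4]
force: [-0.3, 0.8, -0.1]
gripper_width: 0.5
gripper_force: 0.0
```

```bash
python3 avg.py
```

```text
[0.25797495 0.05234431 0.09589794] [0.53302431 0.5323645  0.4605711 ] [584.10323801  24.84120233  74.90547346]
```

move_arm:
  motion:
    - [0,[0,0,-0.06],[0,0,0]]
    - [0,[0,0,0],[0,0,0]]

```text
time_s: 10.18
ee_pos: [584.0, 24.8, 73.2]
ee_rot: [179.9, 12.0, -0.4]
force: [-0.6, -0.5, 0.4]
gripper_width: 0.0
gripper_force: 0.0
```

```bash
python3 avg.py
```

```text
[-0.0594399  -0.04878093 -0.40326677] [0.42836291 0.63976201 0.5773685 ] [584.10189229  24.81797007  73.41205115]
```

move_arm:
  motion:
    - [0,[0,0,-0.06],[0,0,0]]
    - [0,[0,0,0],[0,0,0]]

```text
time_s: 10.75
ee_pos: [584.0, 24.9, 71.8]
ee_rot: [179.9, 12.0, -0.4]
force: [0.1, 0.2, 0.9]
gripper_width: 0.5
gripper_force: 0.0
```

```bash
python3 avg.py
```

```text
[-0.15644153  0.06603056 -0.02404044] [0.37901427 0.34732965 0.77309596] [584.10159913  24.83412008  71.90755616]
```

move_arm:
  motion:
    - [0,[0,0,-0.06],[0,0,0]]
    - [0,[0,0,0],[0,0,0]]

```text
time_s: 11.32
ee_pos: [584.0, 24.8, 70.2]
ee_rot: [179.9, 12.0, -0.4]
force: [-0.2, 0.5, 0.5]
gripper_width: 0.5
gripper_force: 0.0
```

```bash
python3 avg.py
```

```text
[-0.1230923   0.04678156  0.03704721] [0.26588024 0.42804034 0.26596134] [584.10064598  24.82118384  70.40815605]
```

move_arm:
  motion:
    - [0,[0,0,-0.06],[0,0,0]]
    - [0,[0,0,0],[0,0,0]]

```text
time_s: 11.88
ee_pos: [584.3, 24.8, 69.6]
ee_rot: [179.9, 12.0, -0.4]
force: [-0.1, 0.5, 3.0]
gripper_width: 0.5
gripper_force: 1.4
```

move_arm:
  motion:
    - [0,[0,0,-0.06],[0,0,0]]
    - [0,[0,0,0],[0,0,0]]

```text
time_s: 12.05
ee_pos: [584.4, 24.8, 69.3]
ee_rot: [179.9, 11.9, -0.4]
force: [-1.3, 0.0, 9.3]
gripper_width: 0.3
gripper_force: 4.8
```

Third (y≈25) is firm. Fourth (y≈125), watching for the soft give:

move_arm:
  motion:
    - [0,[0,0,0.4],[0,0,0]]
    - [0,[0,0,0.32],[0,0,0]]
    - [0,[0.1,1,0],[0,0,0]]
    - [0,[0,1,0],[0,0,0]]
    - [0,[0,1,0],[0,0,0]]
    - [0,[0,1,0],[0,0,0]]
    - [0,[0,0,-0.2],[0,0,0]]
    - [0,[0,0,0],[0,0,0]]
    - [0,[0,0,0],[0,0,0]]
    - [0,[0,0,0],[0,0,0]]

```text
time_s: 12.88
ee_pos: [586.7, 123.8, 80.5]
ee_rot: [179.9, 12.0, -0.4]
force: [0.3, 0.8, 0.6]
gripper_width: 0.8
gripper_force: 0.0
```

move_arm:
  motion:
    - [0,[0,0,-0.06],[0,0,0]]
    - [0,[0,0,0],[0,0,0]]

```text
time_s: 13.05
ee_pos: [586.7, 123.9, 78.9]
ee_rot: [179.9, 12.0, -0.5]
force: [-0.3, -0.1, -0.8]
gripper_width: 0.5
gripper_force: 0.0
```

```bash
python3 avg.py
```

```text
[-0.11232459  0.25346426 -0.26681689] [0.52974465 0.38676375 0.44867493] [586.6828021  124.34615785  79.00150319]
```

move_arm:
  motion:
    - [0,[0,0,-0.06],[0,0,0]]
    - [0,[0,0,0],[0,0,0]]

```text
time_s: 13.62
ee_pos: [586.5, 124.8, 77.2]
ee_rot: [179.9, 12.0, -0.4]
force: [-0.3, 0.3, -0.6]
gripper_width: 0.5
gripper_force: 0.0
```

```bash
python3 avg.py
```

```text
[ 0.00064968  0.04641864 -0.18293277] [0.42299079 0.42418385 0.46928435] [586.58614514 124.84451665  77.396519  ]
```

move_arm:
  motion:
    - [0,[0,0,-0.06],[0,0,0]]
    - [0,[0,0,0],[0,0,0]]

```text
time_s: 14.18
ee_pos: [586.5, 124.8, 75.7]
ee_rot: [179.9, 12.0, -0.4]
force: [0.1, 0.2, 0.6]
gripper_width: 0.2
gripper_force: 0.0
```

```bash
python3 avg.py
```

```text
[-0.09805596  0.15830055  0.05368288] [0.33142963 0.3758903  0.69399654] [586.59220839 124.81939539  75.89291434]
```

move_arm:
  motion:
    - [0,[0,0,-0.06],[0,0,0]]
    - [0,[0,0,0],[0,0,0]]

```text
time_s: 14.75
ee_pos: [586.6, 124.8, 74.3]
ee_rot: [179.9, 12.0, -0.4]
force: [0.7, -0.5, -0.4]
gripper_width: 0.5
gripper_force: 0.1
```

```bash
python3 avg.py
```

```text
[-0.08987059  0.07742962  0.49087039] [0.65259826 0.36440635 0.518335  ] [586.61300741 124.81697394  74.4191049 ]
```

Possible first contact at 74.4 mm. I'll press further.

move_arm:
  motion:
    - [0,[0,0,-0.06],[0,0,0]]
    - [0,[0,0,0],[0,0,0]]

```text
time_s: 15.32
ee_pos: [586.6, 124.8, 72.8]
ee_rot: [179.9, 12.0, -0.4]
force: [-0.6, 0.3, 0.5]
gripper_width: 0.1
gripper_force: 0.2
```

```bash
python3 avg.py
```

```text
[0.02575737 0.40224164 0.34020881] [0.6342318  0.28981551 0.34829835] [586.65827878 124.82248801  72.93532305]
```

move_arm:
  motion:
    - [0,[0,0,-0.05],[0,0,0]]
    - [0,[0,0,0],[0,0,0]]

```text
time_s: 15.88
ee_pos: [586.7, 124.8, 72.0]
ee_rot: [179.9, 12.0, -0.4]
force: [-0.7, 0.2, 2.3]
gripper_width: 0.3
gripper_force: 1.0
```

```bash
python3 avg.py; python3 - <<'E'
from h import *
cv2.imwrite("pics/w2.png",grab_frame("wrist"))
E
```

```text
[ 0.05781238 -0.27532065  2.99133982] [0.60269762 0.2613228  0.40548438] [586.75185783 124.84354391  71.97712364]
```

View pics/w2.png

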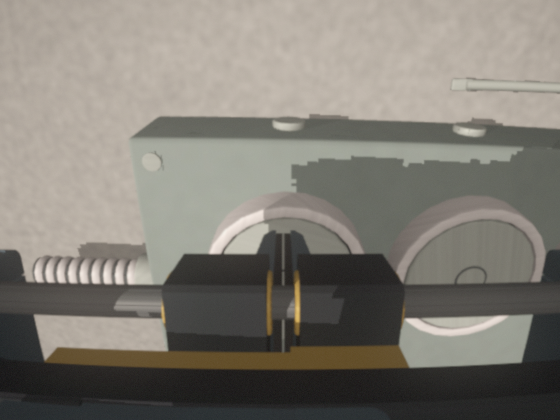

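The wrist view shows the fingers at (283,240-290) on the fourth cover, which tipped: soft give from 74.4 to 72 mm at about 0.5 N, then a stop. This is the loose one. Next I lift, level the tool, centre it and press.

move_arm:
  motion:
    - [0,[0,0,0.4],[0,0,0]]
    - [0,[0,0,0.2],[0,-0.5,0]]
    - [0,[-0.27,0,0],[0,-1,0]]
    - [0,[-0.3,0,0],[0,-1,0]]
    - [0,[0,0,0],[0,-0.5,0]]
    - [0,[0,0,-0.2],[0,0,0]]
    - [0,[0,0,0],[0,0,0]]
    - [0,[0,0,0],[0,0,0]]
    - [0,[0,0,0],[0,0,0]]

```text
time_s: 17.08
ee_pos: [573.3, 124.8, 81.5]
ee_rot: [180.0, 0.0, -0.4]
force: [-0.2, -0.1, 0.7]
gripper_width: 0.6
gripper_force: 0.0
```

```bash
python3 - <<'E'
from h import *
print(state()["ee_pos"],state()["ee_rot"])
cv2.imwrite("pics/w3.png",grab_frame("wrist"));ci=camera_info("wrist")
R,_=cv2.Rodrigues(ci["rvec"]);t=np.ravel(ci["tvec"])
for z in (67.5,71.5):
  c=R@np.array([573,124.8,z])+t;u=c[:2]/c[2];u=u*(1+ci["k1"]*(u@u));print(u*ci["fx"]+[ci["cx"],ci["cy"]])
  for a in (0,60,90,120,180):
    c=R@np.array([573+43*np.sin(np.radians(a)),124.8+43*np.cos(np.radians(a)),67.5])+t;u=c[:2]/c[2];u=u*(1+ci["k1"]*(u@u));print(a,u*ci["fx"]+[ci["cx"],ci["cy"]])
E
```

```text
[573.31065423 124.84009967  81.5193878 ] [ 1.79995924e+02  1.04642382e-02 -3.91059723e-01]
[281.89999995 253.7306534 ]
0 [201.39046768 254.00192607]
60 [238.90786499 185.04447141]
90 [281.32254829 173.45871969]
120 [323.92114367 184.52542335]
180 [362.48511744 253.07670059]
[281.88423184 256.56375472]
0 [201.39046768 254.00192607]
60 [238.90786499 185.04447141]
90 [281.32254829 173.45871969]
120 [323.92114367 184.52542335]
180 [362.48511744 253.07670059]
```

View pics/w3.png

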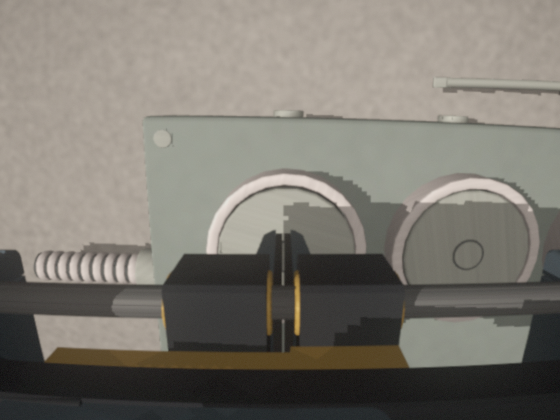

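The wrist view shows the loose cover's rim from x=207 to 366 with its top at row 171. The predicted centre is off by about 2 mm, so I'll shift slightly and press.

move_arm:
  motion:
    - [0,[0.04,-0.07,-0.2],[0,0,0]]
    - [0,[0,0,-0.12],[0,0,0]]
    - [0,[0,0,0],[0,0,0]]
    - [0,[0,0,0],[0,0,0]]

```text
time_s: 17.47
ee_pos: [573.2, 122.9, 73.1]
ee_rot: [180.0, 0.1, -0.4]
force: [-0.5, 0.2, -0.2]
gripper_width: 0.3
gripper_force: 0.0
```

move_arm:
  motion:
    - [0,[0,0,-0.06],[0,0,0]]
    - [0,[0,0,-0.04],[0,0,0]]
    - [0,[0,0,0],[0,0,0]]

```text
time_s: 17.72
ee_pos: [573.6, 123.1, 71.5]
ee_rot: [180.0, -0.0, -0.4]
force: [-0.1, -0.7, 2.6]
gripper_width: 0.5
gripper_force: 1.3
```

move_arm:
  motion:
    - [0,[0,0,-0.06],[0,0,0]]
    - [0,[0,0,0],[0,0,0]]

```text
time_s: 17.88
ee_pos: [573.6, 123.1, 70.1]
ee_rot: [180.0, -0.0, -0.4]
force: [-0.2, -0.6, 4.6]
gripper_width: 0.1
gripper_force: 2.0
```

move_arm:
  motion:
    - [0,[0,0,-0.06],[0,0,0]]
    - [0,[0,0,0],[0,0,0]]

```text
time_s: 18.05
ee_pos: [573.6, 123.1, 68.6]
ee_rot: [-180.0, -0.0, -0.4]
force: [0.2, 0.1, 4.8]
gripper_width: 0.0
gripper_force: 2.8
```

move_arm:
  motion:
    - [0,[0,0,-0.06],[0,0,0]]
    - [0,[0,0,0],[0,0,0]]

```text
time_s: 18.22
ee_pos: [573.7, 123.1, 68.1]
ee_rot: [-180.0, -0.1, -0.4]
force: [-2.1, -1.3, 10.9]
gripper_width: 0.3
gripper_force: 5.2
```

move_arm:
  motion:
    - [0,[0,0,-0.04],[0,0,0]]
    - [0,[0,0,0],[0,0,0]]
    - [0,[0,0,0],[0,0,0]]
    - [0,[0,0,0],[0,0,0]]

```text
time_s: 18.55
ee_pos: [573.7, 123.1, 68.1]
ee_rot: [-180.0, -0.1, -0.4]
force: [-3.8, -1.7, 15.5]
gripper_width: 0.3
gripper_force: 7.9
```

```bash
python3 avg.py; python3 - <<'E'
from h import *
a=grab_frame("scene")[60:290,100:420];cv2.imwrite("pics/s4.png",cv2.resize(a,(800,575),interpolation=2))
E
```

```text
[-3.56983685 -1.29740678 15.81459908] [0.53506254 0.59732896 0.4339233 ] [573.69300658 123.10913783  68.05432359]
```

View pics/s4.png

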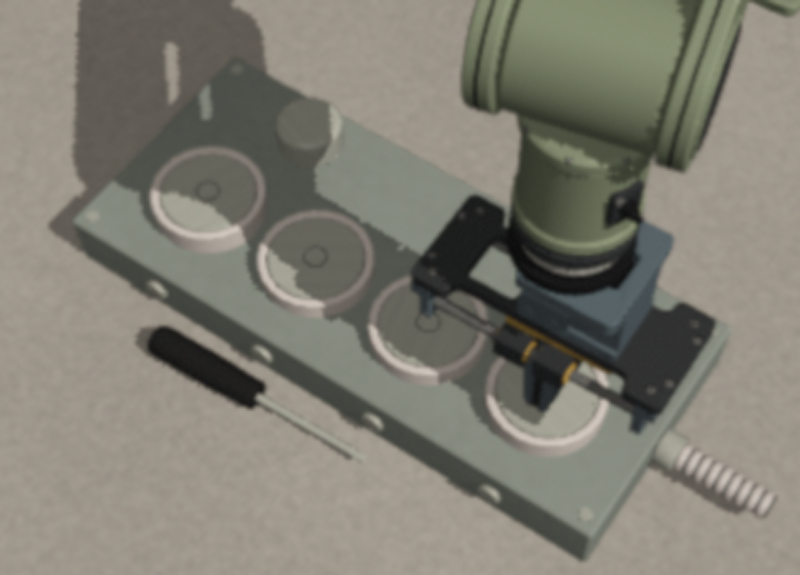

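The fingertips press at about (540,405), the middle of the fourth cover, which sits flush. The lamp and driver have not moved. Steady 15.8 N.

```bash
python3 -c "
from workcell import *
print(job_done())"
```

```text
the job is handed in; nothing more can be done
None
```

The loose cover was the fourth one I pressed (slot3, y≈+125 mm); the other three were firm, and I handed the job in holding it down at its middle with about 16 N after it sank about 4 mm to a hard stop.

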